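# Close the board test fixture: tray in, press lever down

## Robot

A 6-joint arm with a two-finger parallel gripper is mounted at the origin on a cart in front of the work surface, level with it; the furniture and walls round the work are solid. World frame = base frame: x ahead of the robot, y to its left, z up, the work surface at z = 0. Lengths are in m, angles in rad, forces in N, time in s.
With the tool pointing down it reaches from about 0.3 to 0.875 m from the base axis. Payload 4.2 kg.
Tool frame: the origin (TCP) lies where the fingers leave the gripper's body, on its centre line; the fingertips stand 73 mm ahead of it and the grasp point (between the pads) lies 54 mm ahead of it (grip_depth is the distance from the TCP to the grasp point, in m); z points along the fingers, y is the line along which they close (so a half turn about z gives the same grasp; the last joint's range is limited). The gripper opens to 85 mm and grips with 20 to 120 N. Pads are 22 mm wide; open, the fingers measure 114 mm over their backs; the gripper's body (76 mm by 85 mm) begins 54 mm behind the grasp point. The pads swing forward as they close: fully open they stand 13 mm farther back than shut.
Start: joints at [1.298, 0.32, 1.565, -0, 1.257, -0.02], TCP at [0.144, 0.557, 0.304] pointing down, gripper open.
Joint ranges: [-3.11, 3.11], [-0.84, 2.01], [0.21, 2.61], [-1.34, 4.49], [0.05, 2.63], [-2.56, 2.56]. Speed limits (rad/s): [2.57, 2.57, 3.14, 3.14, 3.14, 3.14].

## Interface

Orientations are given as a unit quaternion [x, y, z, w].
In Python, from station import state, snapshot, camera_params, job_done, silhouettes, spot_point, grip_depth gives the robot as it stands. The module is installed in compiled form; this text tells all that it offers.
- The arm moves only by the tool step_arm, never from a script. Its argument "commands" is one flat list of numbers, 7 for each row, row after row: the shift along the world's x, y, z in mm, then the turn, a rotation vector about the world's x, y, z in degrees, then the finger opening in mm, from 0 to 85.4. In form: [tx, ty, tz, rx, ry, rz, hand, tx, ty, tz, rx, ry, rz, hand, ...]. A call has 1 to 8 rows; each row shifts and turns the commanded pose from where the row before left it; what a row does not reach is not made up. A row lasts 1/8 s, in which the tool goes at most 62.5 mm and 10.7 degrees, less where a joint would pass 70% of its speed; a pose out of reach is approached as far as the arm can. A call with a gripper value outside its range is refused whole. The fingers move at their own pace and stop on an object; "squeeze" is the grip in N (left out, the last holds). Time passes only in rows, so rows that do not move let the fingers close. It gives the time, the measured TCP pose, the force, the opening and the grip force at its end, in the units of the state.
- state(): the state, without advancing time (a new reading comes with each control period).
- snapshot(name): name is "scene" or "top" or "wrist"; returns the picture (384x512x3 uint8, red, green, blue); there is no depth.
- camera_params(name): a dict with "fx", "fy", "cx", "cy" (pixels), "world_from_camera" (4x4, takes a point from camera to world coordinates). Camera axes: x right, y up, looking along -z (the intrinsics and any distortion apply to the point x, -y, -z); pixel columns grow to the right and rows downward; lengths in m; the calibration is good to about 2 mm. A picture is of the moment at which its call begins: read the wrist's pose just before it. camera_params takes no time and is no camera call; for the wrist camera it gives the pose at the moment of the call.
- job_done(): hands the job in; it is judged then, once.
Trained networks look in the newest picture that a camera, given by its name, has taken for a name from the list of things; names that differ only in an ending like _2 or _b are one class to them, and where a whole thing is asked for, a point or a joint stands for the part that bears it (a point fixed in the world has none). Each returns a list of dicts, best first, with "score" (0 to 1); they miss things now and then, are a little off and sometimes report something else, mostly with a low value. They report only what shows in the picture. A call takes as long as a camera call.
- silhouettes(thing, camera): "pixels" (384x512 bool, what is visible of it).
- spot_point(thing, camera): "position" ([x, y, z] in m, in world coordinates, good to about 4 mm: a listed point, or the origin of a listed thing).
The state is a dict: "time_s": time; "qpos": joint angles; "joint_vel": joint speeds; "joint_efforts": joint torques, N m; "tool_pos": TCP position; "orientation": TCP orientation; "ft_force": force on the tool from outside, world axes, zero at the start; "ft_torque": the same for the moment, N m; "finger_gap": opening from 0.0 (shut) to 1.0 (fully open); "gripper_force": force on a finger pad.
Only numpy, scipy, OpenCV 4.12 (cv2) and the standard library are available. Lean on these libraries where they do the work, as an engineer would, in place of code of your own. Each camera call takes 0.05 s, during which the arm holds its last target. There are 200 camera calls.

## Task

A circuit board lies in the pulled-out tray of the test fixture. Pushing with the fingertips only, push the tray fully home under the press head by the upright plate on its front, then push the black crossbar of the press lever down as far as it goes, so that the pushers hold the board, and move clear. Do not touch the board or lift it from its nest, leave the lever up until the tray is home, and leave the other things on the bench where they stand.

Things in the scene. Friction and masses are not known exactly. Their poses are not given: they have to be found in the camera images.
- fixture: Bench test fixture, screwed down: grey enclosure 220 (x) x 190 (y) x 51 mm high, with a rear column that carries a grey press housing 60 mm wide, 137 to 193 mm above the bench; nothing of the head reaches in front of local x = -65 mm but the lever. Origin: centre of its underside, on the bench. Local -x is its front (toward the robot), +y its left seen from the robot. Yaw -0.5 to 0.05 rad.
- tray (a joint): Slide of the aluminium tray along the fixture's x, in m: 0 = pulled out to the front (every start), 0.075 = fully home against its stop. It grows as the tray goes in (toward local +x). About 1.5 N of friction; it stays where it is left.
- tray_plate (a point): Centre of the front (-x) face of the upright push plate on the tray's front edge; it moves with the tray. The plate is 64 mm wide (y), 6 mm thick (x) and reaches from 22 mm below to 22 mm above this point (51 to 95 mm above the bench). Tray home: local (-130, 0, 73) mm in the fixture frame. Axes as the fixture's: push along +x.
- lever (a joint): Press lever angle, rad: 0 = raised (70 degrees above level, leaning to the front), 1.2 = fully down (level, to the front); starts at 0 to 0.25. Shaft along the fixture's y at local x -2, z 165 mm. Stiff (0.3 N m, 4 to 10 N on the bar), stays where left. Drives the head down 14.5 mm per rad; from about 0.5 rad its two guide pins need their holes in the tray, and block if it is not home.
- lever_bar (a point): Centre of the lever's black round crossbar (16 mm diameter, 64 mm long along the fixture's y), 130 mm from the shaft; moves with the lever. Raised: local (-46, 0, 287) mm; fully down: local (-132, 0, 168) mm in the fixture frame.
- nest (a point): Where the middle of the board belongs in the tray's nest (middle of the board's thickness, 72 mm above the bench); moves with the tray. Tray home: local (-30, 0) mm in the fixture frame.
- board_mid (a point): Middle of the loose green circuit board that lies in the nest, 94 (fixture x) x 112 (fixture y) mm, about 10 mm high with its parts, 60 g. It starts in the nest and rides in with the tray.
- ok_stamp: Bystander: upright hand stamp, 33 mm across, 62 mm high, beside the tray on the left. Origin under its centre.
- flux_bottle: Bystander: small brown bottle, 38 mm across, 75 mm high, left of the fixture. Origin under its centre.
- cell_0: Bystander: upright battery cell, 18 mm across, 66 mm high, right of the fixture. Origin under its centre.
- cell_1: Bystander: another such cell next to it, 18 x 66 mm. Origin under its centre.
- ipa_bottle: Bystander: white bottle, 60 mm across, 135 mm high, on the bench to the left. Origin under its centre.
- tape_amber: Bystander: roll of tape lying flat, 66 mm across, 18 mm high, front left. Origin under its centre.

How it is judged:
By the outcome, as a careful person would: the job done as asked, in the order asked, and still so for the second after the job is handed in, with the robot touching nothing.
It also fails if it takes over 48 s, if anything falls off the work surface, if the arm or the gripper's body presses on something with over 40 N, if the wrist force passes 120 N, or if a joint passes its speed limit or range.

## Working session

There is one attempt and no reset: what is moved stays moved. The work goes in short steps, Python scripts to look and compute and a tool call to move; the robot and the scene stay as the last step left them, time stands still between calls to the robot, and variables do not carry over. Pictures are saved under pics/ and viewed, at most 10 in all, crops included, and the job is handed in when it is done.

Besides the shell and the picture viewer there is one more tool, called after "Call:" by a JSON object that holds its "fn" and its "kwargs", one argument or row to a line. step_arm: Moves the arm, as the interface text tells. Its arguments: {"type":"object","properties":{"commands":{"type":"array"},"squeeze":{"type":"number"}},"required":["commands"]}

```bash
mkdir -p pics; cat > h.py <<'E'
from station import *
import numpy as np, cv2
def snap(c,n):
    im=snapshot(c); cv2.imwrite(f'pics/{n}.png',im[:,:,::-1]); return im
E
python3 - <<'E'
from h import *
a=snap('scene','s0');b=snap('top','t0')
cv2.imwrite('pics/j0.png',cv2.resize(np.vstack([a,b]),None,fx=.78,fy=.78)[:,:,::-1])
for t in ['fixture','tray_plate','lever_bar','nest','board_mid','ok_stamp','flux_bottle','cell_0','ipa_bottle','tape_amber']:
    for c in ['scene','top']:
        try: print(t,c,[(np.round(d['position'],4).tolist(),round(d['score'],2)) for d in spot_point(t,c)[:3]])
        except Exception as e: print(t,c,e)
s=state();print(s['tool_pos'],s['orientation'],s['time_s'])
E
```

```text
fixture scene [([0.6624, -0.2502, 0.0027], 0.91)]
fixture top [([0.6617, -0.2475, 0.0014], 0.82), ([0.5822, -0.0619, 0.0021], 0.51)]
tray_plate scene [([0.4755, -0.1637, 0.0704], 0.84), ([0.4012, 0.0568, 0.0034], 0.61)]
tray_plate top [([0.4757, -0.1633, 0.0765], 0.97)]
lever_bar scene [([0.613, -0.2241, 0.2835], 0.93)]
lever_bar top [([0.6153, -0.2224, 0.2826], 0.52), ([0.6629, -0.2499, -0.0018], 0.43)]
nest scene [([0.5693, -0.2044, 0.0752], 0.63)]
nest top [([0.5629, -0.2029, 0.0744], 0.93)]
board_mid scene [([0.5668, -0.2013, 0.0717], 0.67)]
board_mid top [([0.5704, -0.203, 0.0723], 0.77)]
ok_stamp scene [([0.581, -0.0614, -0.001], 0.45)]
ok_stamp top [([0.5812, -0.0617, 0.003], 0.52), ([0.4971, -0.3339, 0.0033], 0.33)]
flux_bottle scene [([0.648, -0.0878, 0.0051], 0.66)]
flux_bottle top [([0.651, -0.0906, 0.0004], 0.49)]
cell_0 scene [([0.5667, -0.2026, 0.0723], 0.67), ([0.4975, -0.3339, -0.0012], 0.53), ([0.5476, -0.3665, 0.0033], 0.46)]
cell_0 top [([0.5471, -0.3611, -0.0002], 0.37), ([0.5139, 0.117, -0.0021], 0.17)]
ipa_bottle scene [([0.5074, 0.1098, -0.0003], 0.57)]
ipa_bottle top [([0.5113, 0.1143, 0.0015], 0.78)]
tape_amber scene [([0.4032, 0.0566, 0.0012], 0.64)]
tape_amber top [([0.3989, 0.0616, -0.0033], 0.8), ([0.4925, -0.3322, 0.0013], 0.64)]
[0.14381959 0.55673308 0.30394992] [1.26068231e-01 9.92021572e-01 4.78072678e-05 1.08963778e-05] 1.1
```

View pics/j0.png

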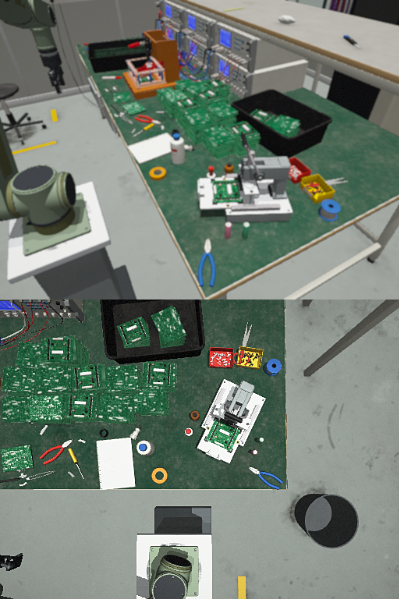

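The two pictures show the fixture at right, with its yaw about -0.43, the tray out toward the robot and the lever raised. The detections agree with the given geometry: the plate is 205 mm from the origin, and the bar height of 283 mm puts the lever at about 0.08 rad. I'll move to a point in front of the plate with the fingers closed.

Call:
{"fn": "step_arm", "kwargs": {
  "commands": [24, -43, 0, 0, 0, -1.3, 0, 24, -43, 0, 0, 0, -1.3, 0, 24, -43, 0, 0, 0, -1.3, 0, 24, -43, 0, 0, 0, -1.3, 0, 24, -43, 0, 0, 0, -1.3, 0, 24, -43, 0, 0, 0, -1.3, 0, 24, -43, 0, 0, 0, -1.2, 0, 24, -43, 0, 0, 0, -1.2, 0],
  "squeeze": 20
}}

```text
time_s: 2.1
tool_pos: [0.3364, 0.2113, 0.3042]
orientation: [0.214, 0.977, 0.0, 0.0]
ft_force: [0.1, 0.1, -0.5]
finger_gap: -0.001
gripper_force: 0.0
```

Call:
{"fn": "step_arm", "kwargs": {
  "commands": [10, -44, 0, 0, 0, 0, 0, 10, -44, 0, 0, 0, 0, 0, 10, -44, 0, 0, 0, 0, 0, 10, -44, 0, 0, 0, 0, 0, 10, -44, 0, 0, 0, 0, 0, 10, -44, 0, 0, 0, 0, 0, 10, -44, 0, 0, 0, 0, 0, 10, -44, 0, 0, 0, 0, 0]
}}

```text
time_s: 3.1
tool_pos: [0.416, -0.1408, 0.3042]
orientation: [0.214, 0.977, 0.0, 0.0]
ft_force: [1.0, 0.5, -1.1]
finger_gap: 0.003
gripper_force: 0.0
```

Call:
{"fn": "step_arm", "kwargs": {
  "commands": [1, 0, -30, -2.1, -4.5, 0, 0, 1, 1, -30, -2.1, -4.5, 0, 0, 1, 1, -30, -2.1, -4.5, 0, 0, 1, 0, -30, 0, 0, 0, 0, 1, 0, -22, 0, 0, 0, 0, 0, 0, -20, 0, 0, 0, 0, 0, 0, 0, 0, 0, 0, 0]
}}

```text
time_s: 3.98
tool_pos: [0.4201, -0.137, 0.1409]
orientation: [0.212, 0.969, -0.028, 0.125]
ft_force: [0.5, 0.4, 0.1]
finger_gap: -0.003
gripper_force: 0.0
```

```bash
python3 - <<'E'
from h import *
a=snap('scene','s1');b=snap('wrist','w1')
a=cv2.resize(a[170:300,230:400],None,fx=3,fy=3)
b=cv2.resize(b,(510,383))[:200*2]
cv2.imwrite('pics/j1.png',cv2.resize(np.vstack([a,b]),None,fx=.77,fy=.77)[:,:,::-1])
for t in ['tray_plate','lever_bar','fixture']:
    for c in ['scene','wrist']: print(t,c,[(np.round(d['position'],4).tolist(),round(d['score'],2)) for d in spot_point(t,c)[:2]])
s=state();print(s['tool_pos'],s['orientation'],s['time_s'])
E
```

```text
tray_plate scene [([0.4759, -0.1664, 0.0717], 0.57), ([0.4003, 0.0551, 0.0023], 0.47)]
tray_plate wrist []
lever_bar scene [([0.6124, -0.2249, 0.2819], 0.83), ([0.4964, -0.3341, -0.0008], 0.22)]
lever_bar wrist []
fixture scene [([0.6626, -0.2471, 0.0019], 0.72)]
fixture wrist []
[ 0.42109253 -0.13737396  0.14258134] [ 0.21194013  0.96855018 -0.02848601  0.12720254] 4.375
```

View pics/j1.png

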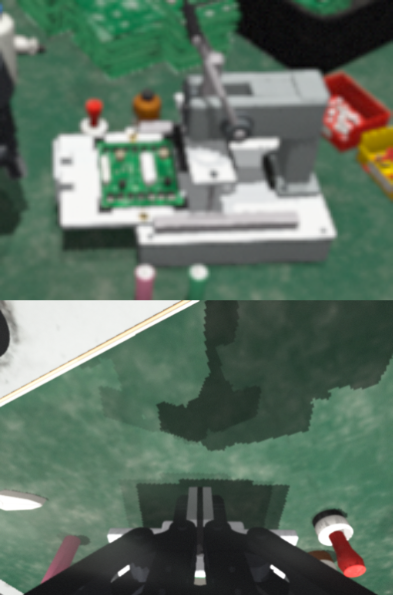

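The scene picture shows the gripper at the left edge of the crop, in front of the plate. The wrist picture shows the closed fingers centred over the plate at about (200,560), with the stamp clear at right. Next I push gently along (0.909, -0.417).

Call:
{"fn": "step_arm", "kwargs": {
  "commands": [9, -4.1, 0, 0, 0, 0, 0, 8, -3.7, 0, 0, 0, 0, 0, 5, -2.3, 0, 0, 0, 0, 0, 3, -1.4, 0, 0, 0, 0, 0, 4, -1.8, 0, 0, 0, 0, 0, 6, -2.8, 0, 0, 0, 0, 0, 7, -3.2, 0, 0, 0, 0, 0, 7, -3.2, 0, 0, 0, 0, 0]
}}

```text
time_s: 5.38
tool_pos: [0.4699, -0.16, 0.1417]
orientation: [0.212, 0.969, -0.028, 0.126]
ft_force: [-2.7, -0.7, 1.1]
finger_gap: 0.001
gripper_force: 0.9
```

Call:
{"fn": "step_arm", "kwargs": {
  "commands": [7, -3.2, 0, 0, 0, 0, 0, 7, -3.2, 0, 0, 0, 0, 0, 7, -3.2, 0, 0, 0, 0, 0, 6, -2.8, 0, 0, 0, 0, 0, 4, -1.8, 0, 0, 0, 0, 0, 3, -1.4, 0, 0, 0, 0, 0]
}}

```text
time_s: 6.12
tool_pos: [0.5041, -0.1755, 0.1419]
orientation: [0.212, 0.969, -0.028, 0.127]
ft_force: [-2.1, -0.5, -0.8]
finger_gap: 0.003
gripper_force: 0.8
```

Call:
{"fn": "step_arm", "kwargs": {
  "commands": [3, -1.4, 0, 0, 0, 0, 0, 3, -1.4, 0, 0, 0, 0, 0, 2, -0.9, 0, 0, 0, 0, 0, 2, -0.9, 0, 0, 0, 0, 0, 2, -0.9, 0, 0, 0, 0, 0]
}}

```text
time_s: 6.75
tool_pos: [0.5159, -0.1809, 0.1419]
orientation: [0.212, 0.969, -0.028, 0.126]
ft_force: [-1.2, 0.3, -0.2]
finger_gap: 0.003
gripper_force: 0.8
```

Call:
{"fn": "step_arm", "kwargs": {
  "commands": [1, -0.5, 0, 0, 0, 0, 0, 1, -0.5, 0, 0, 0, 0, 0]
}}

```text
time_s: 7.0
tool_pos: [0.5179, -0.1818, 0.142]
orientation: [0.212, 0.969, -0.028, 0.127]
ft_force: [-0.4, 0.8, 0.1]
finger_gap: 0.001
gripper_force: 0.8
```

Call:
{"fn": "step_arm", "kwargs": {
  "commands": [1, -0.5, 0, 0, 0, 0, 0, 1, -0.5, 0, 0, 0, 0, 0, 1, -0.5, 0, 0, 0, 0, 0]
}}

```text
time_s: 7.38
tool_pos: [0.5191, -0.1825, 0.1417]
orientation: [0.212, 0.969, -0.028, 0.124]
ft_force: [-9.3, 4.2, 7.2]
finger_gap: 0.004
gripper_force: 5.1
```

```bash
python3 - <<'E'
from h import *
a=snap('scene','s2')
cv2.imwrite('pics/j2.png',cv2.resize(a[140:300,210:400],None,fx=4,fy=3.7,interpolation=2)[:,:,::-1])
for t in ['tray_plate','nest','board_mid']:
    print(t,[(np.round(d['position'],4).tolist(),round(d['score'],2)) for d in spot_point(t,'scene')[:2]])
s=state();print(s['tool_pos'],s['ft_force'],s['time_s'])
E
```

```text
tray_plate [([0.5449, -0.1955, 0.0747], 0.92)]
nest []
board_mid [([0.6334, -0.2356, 0.0738], 0.84)]
[ 0.51905392 -0.18249193  0.14165728] [-7.47543011  3.26860744  5.87206363] 7.575
```

View pics/j2.png

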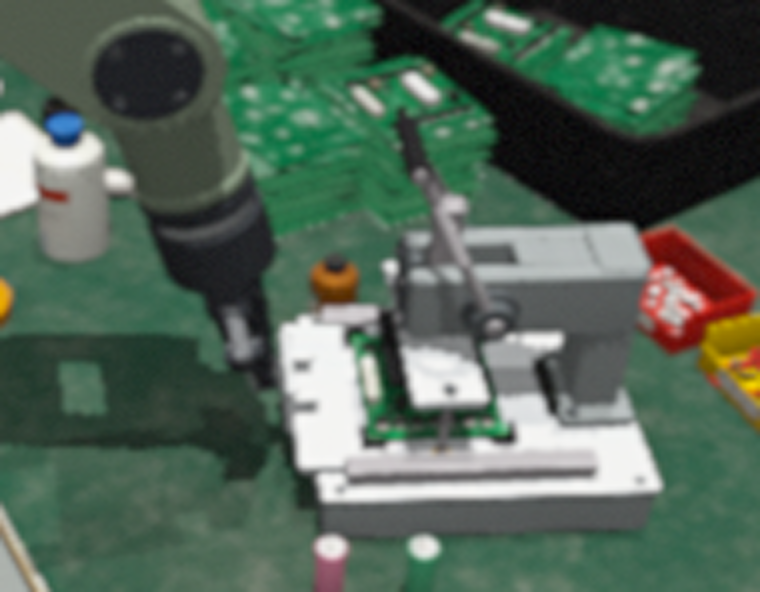

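The tray is home: the force rose to about 12 N, the plate is at local x = -129 mm, and the picture shows the board under the head at about (430,400) with the lever still up. I'll give it one small firm push, then back off and rise above the bar.

Call:
{"fn": "step_arm", "kwargs": {
  "commands": [1, -0.5, 0, 0, 0, 0, 0, 0, 0, 0, 0, 0, 0, 0, -14, 6.4, 0, 0, 0, 0, 0, -16, 7, 0, 0, 0, 0, 0, 0, 0, 40, 2.1, 4.5, 0, 0, 0, 0, 45, 2.1, 4.5, 0, 0, 0, 0, 45, 2.1, 4.5, 0, 0, 0, 0, 45, 0, 0, 0, 0]
}}

```text
time_s: 8.57
tool_pos: [0.4928, -0.1709, 0.3187]
orientation: [0.214, 0.977, -0.0, 0.001]
ft_force: [0.5, -1.2, -0.6]
finger_gap: -0.001
gripper_force: 0.0
```

Call:
{"fn": "step_arm", "kwargs": {
  "commands": [0, 0, 45, 0, 0, 0, 0, 0, 0, 40, 0, 0, 0, 0, 35, -16, 0, 0, 0, 0, 0, 42, -19, 0, 0, 0, 0, 0, 33, -15, 0, 0, 0, 0, 0, 15, -6, 0, 0, 0, 0, 0, 0, 0, 0, 0, 0, 0, 0]
}}

```text
time_s: 9.45
tool_pos: [0.6177, -0.2268, 0.401]
orientation: [0.214, 0.977, 0.0, 0.0]
ft_force: [0.3, 0.1, -0.0]
finger_gap: -0.002
gripper_force: 0.0
```

```bash
python3 - <<'E'
from h import *
a=snap('scene','s3');b=snap('wrist','w3')
a=cv2.resize(a[130:290,210:400],None,fx=3,fy=2.2)
b=cv2.resize(b,(570,400))
cv2.imwrite('pics/j3.png',cv2.resize(np.vstack([a,b]),None,fx=.79,fy=.79)[:,:,::-1])
for t in ['lever_bar','tray_plate','board_mid']:
    for c in ['scene','wrist']: print(t,c,[(np.round(d['position'],4).tolist(),round(d['score'],2)) for d in spot_point(t,c)[:2]])
s=state();print(s['tool_pos'],s['orientation'],s['ft_force'],s['time_s'])
E
```

```text
lever_bar scene [([0.609, -0.226, 0.2828], 0.65)]
lever_bar wrist [([0.6097, -0.2217, 0.2788], 0.69)]
tray_plate scene [([0.5413, -0.1956, 0.0723], 0.86)]
tray_plate wrist [([0.5418, -0.1946, 0.0716], 0.83)]
board_mid scene [([0.6375, -0.2326, 0.0716], 0.94)]
board_mid wrist [([0.4975, -0.334, -0.0019], 0.26)]
[ 0.61637769 -0.22623897  0.40253689] [ 2.13731656e-01  9.76892310e-01 -9.60131367e-06  4.41015788e-04] [-0.65838687 -0.54848799  0.73792887] 9.85
```

View pics/j3.png

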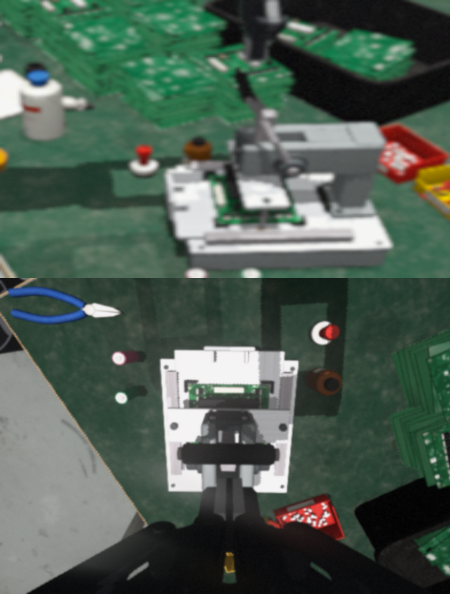

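The wrist picture shows the fingers centred laterally on the black bar at about (230,455), and the tray and plate at home. The scene picture shows the fingertips just above the bar. Next I lower to contact.

Call:
{"fn": "step_arm", "kwargs": {
  "commands": [0, 0, -14, 0, 0, 0, 0, 0, 0, -12, 0, 0, 0, 0, 0, 0, -6, 0, 0, 0, 0, 0, 0, -3, 0, 0, 0, 0, 0, 0, -2, 0, 0, 0, 0]
}}

```text
time_s: 10.48
tool_pos: [0.6169, -0.2265, 0.3649]
orientation: [0.214, 0.977, 0.0, 0.0]
ft_force: [-0.5, 0.1, 1.5]
finger_gap: 0.001
gripper_force: 0.0
```

Call:
{"fn": "step_arm", "kwargs": {
  "commands": [-1, 0.5, -2, 0, 0, 0, 0, -1, 0.5, -2, 0, 0, 0, 0]
}}

```text
time_s: 10.72
tool_pos: [0.6148, -0.2255, 0.3629]
orientation: [0.214, 0.977, -0.0, 0.001]
ft_force: [-2.0, 1.0, 10.4]
finger_gap: -0.002
gripper_force: 4.8
```

Call:
{"fn": "step_arm", "kwargs": {
  "commands": [-5, 2.3, -2.5, 0, 0, 0, 0, -5, 2.3, -3, 0, 0, 0, 0, -7, 3.2, -5, 0, 0, 0, 0, -6.6, 3.1, -5.2, 0, 0, 0, 0]
}}

```text
time_s: 11.22
tool_pos: [0.5906, -0.214, 0.3474]
orientation: [0.214, 0.977, 0.0, 0.001]
ft_force: [-2.6, 1.8, 7.4]
finger_gap: 0.001
gripper_force: 3.7
```

Call:
{"fn": "step_arm", "kwargs": {
  "commands": [-6.2, 2.8, -6, 0, 0, 0, 0, -6.1, 2.8, -6.1, 0, 0, 0, 0, -5.3, 2.5, -6.9, 0, 0, 0, 0, -5.3, 2.4, -7, 0, 0, 0, 0]
}}

```text
time_s: 11.72
tool_pos: [0.5675, -0.2033, 0.3204]
orientation: [0.214, 0.977, 0.0, -0.0]
ft_force: [-2.3, 1.7, 4.2]
finger_gap: -0.002
gripper_force: 2.2
```

Call:
{"fn": "step_arm", "kwargs": {
  "commands": [-4.4, 2, -7.6, 0, 0, 0, 0, -4.3, 2, -7.8, 0, 0, 0, 0, -3.4, 1.6, -8.2, 0, 0, 0, 0, -3.3, 1.5, -8.3, 0, 0, 0, 0]
}}

```text
time_s: 12.22
tool_pos: [0.5528, -0.1969, 0.2865]
orientation: [0.214, 0.977, 0.0, -0.0]
ft_force: [-0.7, 0.6, 2.5]
finger_gap: -0.0
gripper_force: 1.0
```

Call:
{"fn": "step_arm", "kwargs": {
  "commands": [-2.5, 1.1, -8.7, 0, 0, 0, 0, -2, 1, -8.7, 0, 0, 0, 0, -1, 0.5, -7, 0, 0, 0, 0, -0.9, 0.4, -6.4, 0, 0, 0, 0]
}}

```text
time_s: 12.72
tool_pos: [0.5464, -0.194, 0.2561]
orientation: [0.214, 0.977, -0.0, -0.0]
ft_force: [-1.7, 1.1, 2.9]
finger_gap: -0.005
gripper_force: 1.4
```

Call:
{"fn": "step_arm", "kwargs": {
  "commands": [0, 0, -3, 0, 0, 0, 0, 0, 0, -2, 0, 0, 0, 0, 0, 0, -2, 0, 0, 0, 0]
}}

```text
time_s: 13.1
tool_pos: [0.5466, -0.1941, 0.2496]
orientation: [0.214, 0.977, -0.0, 0.0]
ft_force: [-1.5, 1.4, 1.7]
finger_gap: 0.005
gripper_force: 1.4
```

Call:
{"fn": "step_arm", "kwargs": {
  "commands": [0, 0, -1, 0, 0, 0, 0, 0, 0, -1, 0, 0, 0, 0]
}}

```text
time_s: 13.35
tool_pos: [0.5466, -0.194, 0.2482]
orientation: [0.214, 0.977, -0.0, 0.0]
ft_force: [-2.7, 1.0, 8.9]
finger_gap: -0.003
gripper_force: 4.4
```

Call:
{"fn": "step_arm", "kwargs": {
  "commands": [0, 0, -1, 0, 0, 0, 0, 0, 0, -1, 0, 0, 0, 0, 0, 0, 0, 0, 0, 0, 0]
}}

```text
time_s: 13.72
tool_pos: [0.5465, -0.194, 0.248]
orientation: [0.214, 0.977, -0.0, 0.001]
ft_force: [-5.7, 1.4, 13.8]
finger_gap: 0.003
gripper_force: 7.0
```

The bar has reached its stop: it no longer moves while the force climbs. I'll press once more, then lift straight up and back away.

Call:
{"fn": "step_arm", "kwargs": {
  "commands": [0, 0, -1, 0, 0, 0, 0, 0, 0, -1, 0, 0, 0, 0, 0, 0, 0, 0, 0, 0, 0]
}}

```text
time_s: 14.1
tool_pos: [0.5465, -0.194, 0.2477]
orientation: [0.214, 0.977, -0.0, 0.002]
ft_force: [-8.0, 2.4, 22.8]
finger_gap: 0.001
gripper_force: 11.1
```

Call:
{"fn": "step_arm", "kwargs": {
  "commands": [0, 0, 10, 0, 0, 0, 0, 0, 0, 30, 0, 0, 0, 0, 0, 0, 40, 0, 0, 0, 0, -30, 14, 20, 0, 0, 0, 0, -40, 18, 0, 0, 0, 0, 0, -40, 18, 0, 0, 0, 0, 0, -30, 14, 0, 0, 0, 0, 0, 0, 0, 0, 0, 0, 0, 0]
}}

```text
time_s: 15.1
tool_pos: [0.4052, -0.1293, 0.3438]
orientation: [0.214, 0.977, -0.0, 0.001]
ft_force: [0.1, 0.1, 0.3]
finger_gap: -0.003
gripper_force: 0.0
```

```bash
python3 - <<'E'
from h import *
a=snap('scene','s4');b=snap('top','t4')
a=cv2.resize(a[130:290,210:400],None,fx=3,fy=2.2)
b=cv2.resize(b[80:230,220:390],(570,400))
cv2.imwrite('pics/j4.png',cv2.resize(np.vstack([a,b]),None,fx=.79,fy=.79)[:,:,::-1])
for t in ['lever_bar','tray_plate','board_mid','nest','ok_stamp','flux_bottle','cell_0']:
    for c in ['scene','top']: print(t,c,[(np.round(d['position'],4).tolist(),round(d['score'],2)) for d in spot_point(t,c)[:2]])
s=state();print(s['tool_pos'],s['ft_force'],s['time_s'])
E
```

```text
lever_bar scene [([0.543, -0.1913, 0.1669], 0.92), ([0.5121, 0.1106, 0.0012], 0.48)]
lever_bar top [([0.5463, -0.1918, 0.1675], 0.66), ([0.5416, -0.1968, 0.0739], 0.2)]
tray_plate scene [([0.5455, -0.1962, 0.0693], 0.71)]
tray_plate top [([0.5397, -0.1946, 0.0722], 0.97)]
board_mid scene [([0.6334, -0.2339, 0.0718], 0.78), ([0.582, -0.0647, -0.0001], 0.65)]
board_mid top [([0.6377, -0.2346, 0.0721], 0.77)]
nest scene [([0.663, -0.2531, 0.0011], 0.73), ([0.5454, -0.192, 0.1665], 0.33)]
nest top [([0.6336, -0.2358, 0.0748], 0.86)]
ok_stamp scene [([0.585, -0.0625, 0.001], 0.46)]
ok_stamp top [([0.581, -0.061, 0.0016], 0.43)]
flux_bottle scene [([0.6467, -0.0876, 0.0023], 0.4)]
flux_bottle top [([0.6495, -0.0956, -0.0016], 0.7)]
cell_0 scene [([0.4983, -0.3335, 0.0006], 0.52), ([0.5499, -0.3628, 0.002], 0.48)]
cell_0 top [([0.4955, -0.3363, 0.0029], 0.54), ([0.5485, -0.3635, -0.0009], 0.52)]
[ 0.40653649 -0.1299732   0.34353794] [ 0.20213431 -0.00495758 -0.91368457] 15.9
```

View pics/j4.png

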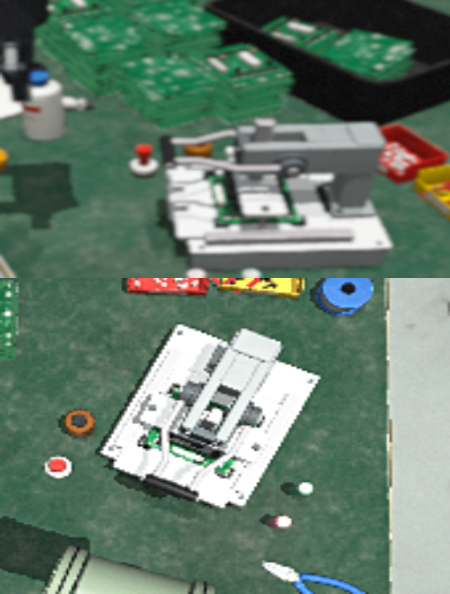

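The lever is level, with the bar at (175,150) in the scene part and z = 167 mm. The tray is home, the board is in its nest under the head, the bystanders stand where they were, and the arm is clear.

```bash
python3 -c "from station import job_done; print(job_done())"
```

```text
the job is handed in; nothing more can be done
None
```

The job is done and handed in at about 16 s: the tray is fully home, the lever is fully down with the board in its nest under the head, and the arm is clear with the other things on the bench undisturbed.

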